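# Reverse and refill the corrector magnet tray

## Task

All the corrector magnets in the binnacle tray must lie with their necked ends facing out of the open front. Pull the keeper knob right out to unlock the tray, turn end for end each magnet that lies the wrong way round, and lay every spare magnet from the bench in a free groove, necked end out too, each magnet fully down with its other end close to the rear fence; only when all of them are in, push the keeper knob fully home, and leave the other things on the bench where they stand.

Things in the scene. Friction and masses are not known exactly. Their poses are not given: they have to be found in the camera images.
- tray: magnet tray, screwed to the bench: dark wood board (x -64 to +98, y -140 to +140 mm, 10 mm thick) with two brass saddles across it, a fence along its rear edge and an open front. Origin: on the bench at the tray's middle; x points to the rear fence, z up, so the open front is at -x. A magnet's necked end faces out when it points to -x of the tray
- groove_first (a point): middle of the first of six grooves, on its floor, 32 mm above the bench. Grooves run along the tray's x, 46 mm apart, at tray y = -115, -69, -23, +23, +69, +115 mm; floor 20 mm wide, sides sloping out to 34 mm wide at the ridge tops 9 mm higher. A seated magnet has its axis 40 mm above the bench, its middle near tray x = 0
- tray_saddle (a point): top of the rear brass saddle at mid-width, 41 mm above the bench. The saddles, 10 mm wide, at tray x = -36 and +36 mm, carry the grooves; between them is open space down to the board for the fingers
- tray_fence (a point): top front edge of the rear fence at mid-width, tray x = +86 mm, 50 mm above the bench; a magnet centred at tray x = 0 ends 6 mm short of it
- keeper (a joint): brass comb sliding on the rear fence; value = how far it is pulled out (m): 0 home, 0.023 fully out. Moves towards the tray's -y. A spring detent holds it at both ends: about 6 N starts it, past half-way it snaps on by itself. Home, its tabs lie over the grooves and hold the magnets down; fully out, the tabs are over the ridges and magnets lift straight up freely
- keeper_tab (a point): middle of the underside of the keeper's first tab (over the groove at tray y = -115 mm when home), 52 mm above the bench; moves with the keeper. Six tabs 46 mm apart, each 14 mm wide, from tray x = +60 to +87 mm, tops 58 mm above the bench. A magnet not fully down fouls them
- keeper_knob (a point): middle of the grip of the keeper's black knob, at the tray's -y side; moves with the keeper: barrel 26 mm across, 28 mm long, axis along tray y, 55 mm above the bench, with a flange 34 mm across, 7 mm thick at its outer end, and an 8 mm rod joining it to the keeper; only bench beneath it
- magnet_a: corrector magnet: steel bar 160 mm long, 124 mm of it 16 x 16 mm square, the last 36 mm at one end turned down to a round neck 8.4 mm across; 0.28 kg, alike on all four sides. Origin: on its axis, half-way along; own +x points to the necked end (the square part is x = -80 to +44 mm). At first in a groove of the tray; may be absent
- magnet_a_neck (a point): centre of the end face of the neck of magnet_a, 80 mm from its origin
- magnet_b: corrector magnet: steel bar 160 mm long, 124 mm of it 16 x 16 mm square, the last 36 mm at one end turned down to a round neck 8.4 mm across; 0.28 kg, alike on all four sides. Origin: on its axis, half-way along; own +x points to the necked end (the square part is x = -80 to +44 mm). At first in a groove of the tray; may be absent
- magnet_b_neck (a point): centre of the end face of the neck of magnet_b, 80 mm from its origin
- magnet_c: corrector magnet: steel bar 160 mm long, 124 mm of it 16 x 16 mm square, the last 36 mm at one end turned down to a round neck 8.4 mm across; 0.28 kg, alike on all four sides. Origin: on its axis, half-way along; own +x points to the necked end (the square part is x = -80 to +44 mm). At first in a groove of the tray; may be absent
- magnet_c_neck (a point): centre of the end face of the neck of magnet_c, 80 mm from its origin
- magnet_d: corrector magnet: steel bar 160 mm long, 124 mm of it 16 x 16 mm square, the last 36 mm at one end turned down to a round neck 8.4 mm across; 0.28 kg, alike on all four sides. Origin: on its axis, half-way along; own +x points to the necked end (the square part is x = -80 to +44 mm). At first in a groove of the tray
- magnet_d_neck (a point): centre of the end face of the neck of magnet_d, 80 mm from its origin
- magnet_e: corrector magnet: steel bar 160 mm long, 124 mm of it 16 x 16 mm square, the last 36 mm at one end turned down to a round neck 8.4 mm across; 0.28 kg, alike on all four sides. Origin: on its axis, half-way along; own +x points to the necked end (the square part is x = -80 to +44 mm). Spare: at first on the bench on the tray's +y side, axis 8 mm above the bench; may be absent
- magnet_e_neck (a point): centre of the end face of the neck of magnet_e, 80 mm from its origin
- magnet_f: corrector magnet: steel bar 160 mm long, 124 mm of it 16 x 16 mm square, the last 36 mm at one end turned down to a round neck 8.4 mm across; 0.28 kg, alike on all four sides. Origin: on its axis, half-way along; own +x points to the necked end (the square part is x = -80 to +44 mm). Spare: at first on the bench on the tray's +y side, axis 8 mm above the bench; may be absent
- magnet_f_neck (a point): centre of the end face of the neck of magnet_f, 80 mm from its origin
- compass_card: bystander: black compass card disc 140 mm across, 5 mm thick, lying on the bench; origin at the centre of its underside
- sight_vane: bystander: brass sight vane 126 mm tall on a round foot 60 mm across; origin at the centre of its underside
- lubber_post: bystander: copper lubber post 100 mm tall on a round foot 54 mm across; origin at the centre of its underside
Not all that is in view belongs to the job. What is shaped like the magnet_d but blue or brown is not meant.

How it is judged:
By the outcome, as a careful person would: the job done as asked, in the order asked, and still so for the second after the job is handed in, with the robot touching nothing.
Of magnet_a, magnet_b, magnet_c, magnet_e, magnet_f only 4 to 5 are there at a start; the rules pass over those that are not, and their reading is None.
At some moment in a run one of magnet_e, magnet_f may be knocked a few centimetres aside while the robot is not near it.
Once in a run the grip may slacken for a moment while it holds something.
It also fails if it takes over 210 s, if anything falls off the work surface, if the arm or the gripper's body presses on something with over 40 N, if the wrist force passes 120 N, or if a joint passes its speed limit or range.

## Robot

A 6-joint arm with a two-finger parallel gripper is mounted at the origin on the work surface. World frame = base frame: x ahead of the robot, y to its left, z up, the work surface at z = 0. Lengths are in m, angles in rad, forces in N, time in s.
With the tool pointing down it reaches from about 0.325 to 0.775 m from the base axis. Payload 5.5 kg.
Tool frame: the origin (TCP) lies between the finger pads; the fingertips stand 8 mm ahead of it and the grasp point (between the pads) lies 11 mm behind it (tcp_to_tips is the distance from the TCP to the fingertips, in m); z points along the fingers, y is the line along which they close (so a half turn about z gives the same grasp; the last joint's range is limited). The gripper opens to 88 mm and grips with 3 to 60 N. Pads are 20 mm wide; open, the fingers measure 115 mm over their backs; the gripper's body (75 mm by 178 mm) begins 61 mm behind the grasp point.
Start: joints at [-1.397, 0.091, 1.231, -0, 1.82, -0.057], TCP at [0.137, -0.584, 0.231] pointing down, gripper open.
Joint ranges: [-2.87, 2.87], [-0.86, 2.18], [0.17, 2.46], [-1.51, 4.65], [0.06, 2.69], [-2.65, 2.65]. Speed limits (rad/s): [2.57, 2.57, 3.01, 3.14, 3.14, 3.14].

## Interface

Orientations are given as a unit quaternion [w, x, y, z].
In Python, from bench import * gives the robot as it stands. Calls block until the motion is done:
- move_to(position, orientation): joint-space move of the TCP to a pose.
- move_l(position, speed=0.15, orientation=None): straight line of the TCP; orientation=None keeps the orientation; speed is the mean speed in m/s.
- movej(angles): joint-space move.
- gripper_open() and close(): open the fingers fully, or close them until they stop; the grip force is fixed at half the most.
- hold(seconds).
- inverse_kinematics(position, orientation): joint angles nearest the present ones, or None.
- state(): the state.
- get_image(name): name is "scene" or "side" or "wrist"; returns a dict with "frame" (384x512x3 uint8, blue, green, red), "depth" (384x512 float32, m along the optical axis (not along the pixel's ray), 0 where there is no reading), "camera_matrix" (3x3 intrinsics, pixels), "view" (4x4, takes a point from world to camera coordinates). Camera axes: x right, y up, looking along -z (the intrinsics and any distortion apply to the point x, -y, -z); pixel columns grow to the right and rows downward; lengths in m; the calibration is good to about 2 mm. A picture is of the moment at which its call begins.
A pose or a line that the arm cannot do raises IKError and nothing moves.
- job_done(): hands the job in; it is judged then, once.
The state is a dict: "time": time; "joint_pos": joint angles; "dq": joint speeds; "joint_torque": joint torques, N m; "ee_pos": TCP position; "ee_rot": TCP orientation; "ft_force": force on the tool from outside, world axes, zero at the start; "moment": the same for the moment, N m; "finger_gap": finger opening in m; "finger_force": force on a finger pad.
Only numpy, scipy, OpenCV 4.12 (cv2) and the standard library are available. Lean on these libraries where they do the work, as an engineer would, in place of code of your own. Each camera call takes 0.05 s, during which the arm holds its last target. There are 200 camera calls.

## Working session

There is one attempt and no reset: what is moved stays moved. The work goes in short steps, each a Python script; the robot and the scene stay as the last script left them, time stands still between calls to the robot, and variables do not carry over. Pictures are saved under pics/ and viewed, at most 14 in all, crops included, and the job is handed in when it is done.

```bash
ls; mkdir -p pics; python3 - <<'E'
from bench import *
import cv2,numpy as np,pickle
for n in("scene","side"):
    d=get_image(n); pickle.dump(d,open(f'{n}0.pkl','wb')); cv2.imwrite(f'pics/{n}0.png',cv2.resize(d["frame"],(800,600),interpolation=cv2.INTER_CUBIC))
    V=d["view"]; print(n,-V[:3,:3].T@V[:3,3])
print(state())
E
```

```text
pics
scene [ 1.33508497 -0.30527578  0.80865218]
side [ 0.51175228 -1.02303039  1.19382039]
{'time': 0.1, 'joint_pos': array([-1.39667679e+00,  9.18018920e-02,  1.23175405e+00,  1.17450274e-05,
        1.81979154e+00, -5.67234509e-02]), 'dq': array([ 0.00012248, -0.00172534, -0.00306852,  0.00035951, -0.00072366,
        0.00198429]), 'joint_torque': array([ 3.43226602e-03, -4.47858453e+01, -4.07568455e+01,  7.01586180e-02,
        2.84566137e-02, -1.12793302e-04]), 'ee_pos': array([ 0.13722464, -0.58384456,  0.22961541]), 'ee_rot': array([-8.76235379e-04,  9.93345783e-01,  1.15166776e-01, -4.57899563e-05]), 'ft_force': array([-0.32626292,  1.19380403,  0.27600623]), 'moment': array([-0.00385846,  0.06317969,  0.00469123]), 'finger_force': 0.0, 'finger_gap': 0.08794140190410472}
```

View pics/scene0.png

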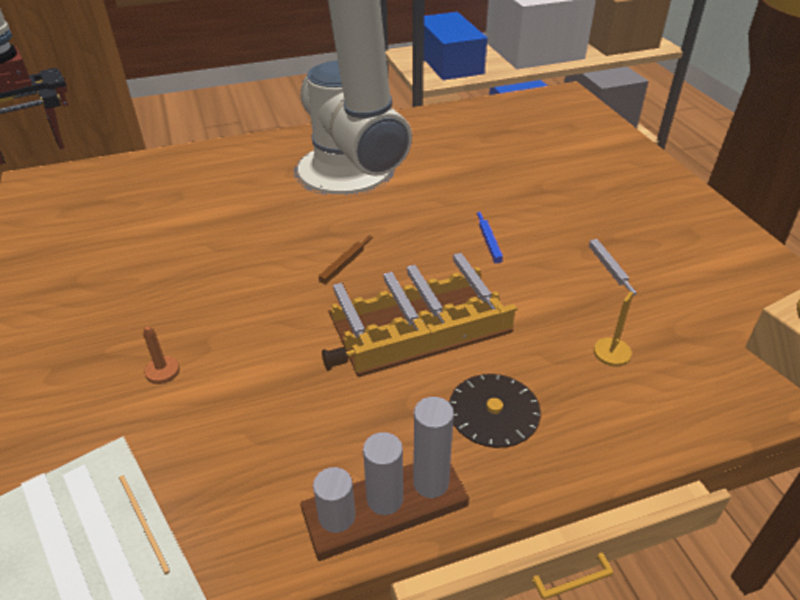

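View pics/side0.png

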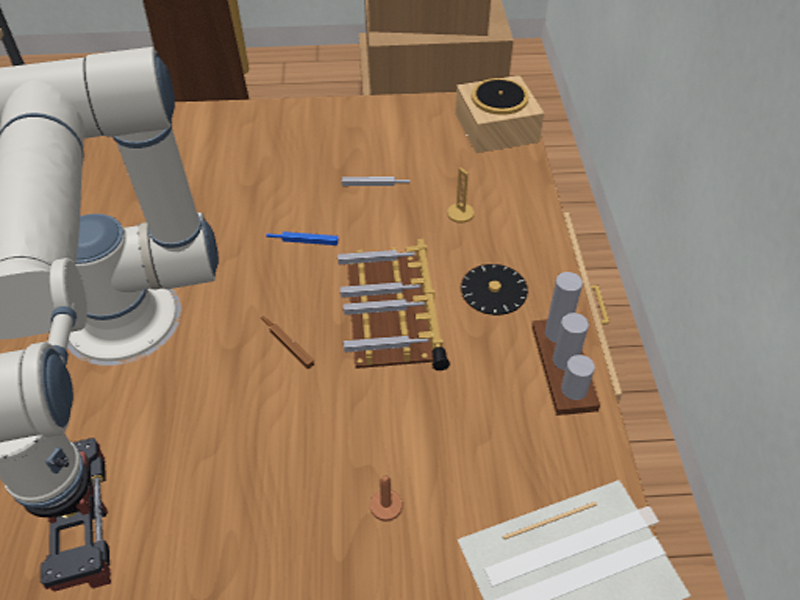

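```bash
python3 - <<'E'
import cv2,pickle,numpy as np
s=pickle.load(open('scene0.pkl','rb'))["frame"];d=pickle.load(open('side0.pkl','rb'))["frame"]
a=cv2.resize(s[155:245,200:335],(800,533),interpolation=cv2.INTER_CUBIC)
b=cv2.resize(d[100:245,205:310],(434,600),interpolation=cv2.INTER_CUBIC)
cv2.imwrite('pics/c1.png',a);cv2.imwrite('pics/c2.png',b)
E
```

```text
(no output)
```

View pics/c1.png

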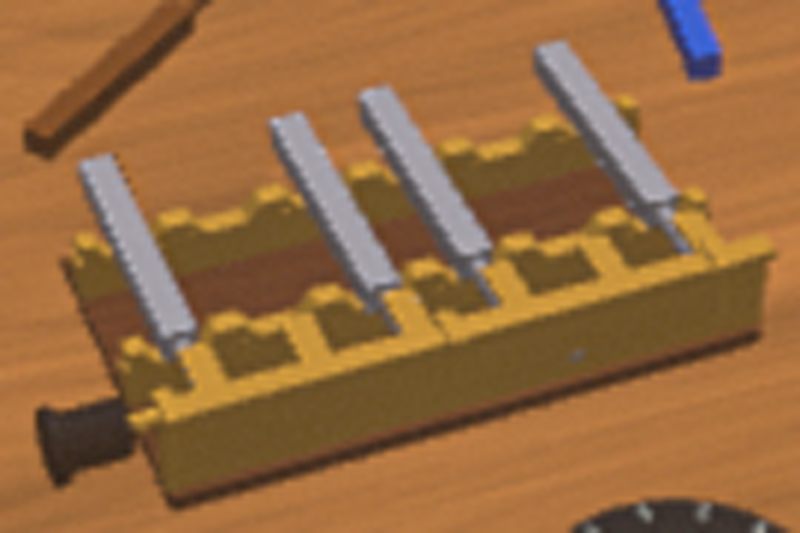

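View pics/c2.png

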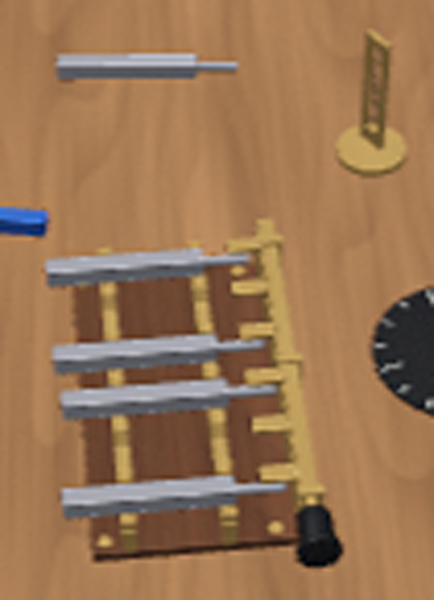

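```bash
cat > h.py <<'E'
from bench import *
import cv2,pickle,numpy as np
from scipy.optimize import least_squares
from scipy.spatial.transform import Rotation as R
def unproj(d,u,v,z=None):
    "pixel -> world, on plane z (or by depth)"
    K,V=d["camera_matrix"],d["view"]; Ri=V[:3,:3].T; c=-Ri@V[:3,3]
    r=np.array([(u-K[0,2])/K[0,0],-(v-K[1,2])/K[1,1],-1.])
    w=Ri@r
    s=d["depth"][int(round(v)),int(round(u))] if z is None else (z-c[2])/w[2]
    return c+s*w
def proj(d,P):
    K,V=d["camera_matrix"],d["view"]; q=np.atleast_2d(P)@V[:3,:3].T+V[:3,3]
    return np.c_[K[0,0]*q[:,0]/-q[:,2]+K[0,2],K[1,1]*-q[:,1]/-q[:,2]+K[1,2]]
def quat(yaw):
    "tool down, closing direction (tool y) at angle: tool x axis at yaw"
    x=np.array([np.cos(yaw),np.sin(yaw),0]);z=np.array([0,0,-1.]);y=np.cross(z,x)
    q=R.from_matrix(np.c_[x,y,z]).as_quat(); return np.r_[q[3],q[:3]]
def cloud(d):
    "world coords of all pixels (HxWx3), nan where no depth"
    K,V=d["camera_matrix"],d["view"];D=d["depth"];v,u=np.indices(D.shape)
    q=np.stack([(u-K[0,2])/K[0,0]*D,-(v-K[1,2])/K[1,1]*D,-D],-1)
    q[D<=0]=np.nan
    return (q-V[:3,3])@V[:3,:3]
E
python3 - <<'E'
from h import *
s=pickle.load(open('scene0.pkl','rb'));d=pickle.load(open('side0.pkl','rb'))
print(s["camera_matrix"],[k for k in s])
c1=lambda u,v:(200+u/5.926,155+v/5.926); c2=lambda u,v:(205+u/4.133,100+v/4.133)
for n,p,z in(("rear-y",(180,505),0),("rear+y",(765,340),0),("front-y",(65,260),.01)):
    print(n,unproj(s,*c1(*p),z))
print("front-y side",unproj(d,*c2(95,553),.005))
print("mag e ends",unproj(d,*c2(58,66),.008),unproj(d,*c2(237,66),.008))
print("e scene",unproj(s,593*.64,243*.64,.008),unproj(s,633*.64,292*.64,.008))
print("knob",unproj(d,*c2(312,530)),unproj(s,*c1(90,430)))
print("vane,card,post",unproj(d,460*.64,213*.64,0),unproj(d,494*.64,288*.64,0),unproj(d,386*.64,505*.64,0))
E
```

```text
[[430.67836197   0.         259.28763535]
 [  0.         430.67836197 189.5391733 ]
 [  0.           0.           1.        ]] ['frame', 'depth', 'camera_matrix', 'view']
rear-y [ 0.62631722 -0.141747    0.        ]
rear+y [0.61705943 0.13509737 0.        ]
front-y [ 0.47276742 -0.15230701  0.01      ]
front-y side [ 0.47186022 -0.14899564  0.005     ]
mag e ends [0.44895344 0.38785337 0.008     ] [0.60844578 0.37831592 0.008     ]
e scene [0.44893657 0.38664523 0.008     ] [0.60136394 0.37831682 0.008     ]
knob [ 0.62359695 -0.18487051  0.06828959] [ 0.63267109 -0.17782397  0.06461722]
vane,card,post [0.71604256 0.26999053 0.        ] [0.76219057 0.03674123 0.        ] [ 0.51596298 -0.43640114  0.        ]
```

```bash
python3 - <<'E'
from h import *
move_to([0.50,-0.01,0.36],quat(0.04))
hold(.3)
d=get_image("wrist");pickle.dump(d,open('w1.pkl','wb'));cv2.imwrite('pics/w1.png',cv2.resize(d["frame"],(800,600),interpolation=cv2.INTER_CUBIC))
print(state()["joint_pos"],state()["ee_pos"],state()["time"])
V=d["view"];print(-V[:3,:3].T@V[:3,3])
E
```

```text
[-8.84671322e-02 -1.09081862e-01  1.19668666e+00 -3.81290120e-06
  2.05412313e+00  1.44271269e+00] [ 0.50002454 -0.01021917  0.35991828] 2.9083
[ 0.58463378 -0.00665974  0.51376663]
```

View pics/w1.png

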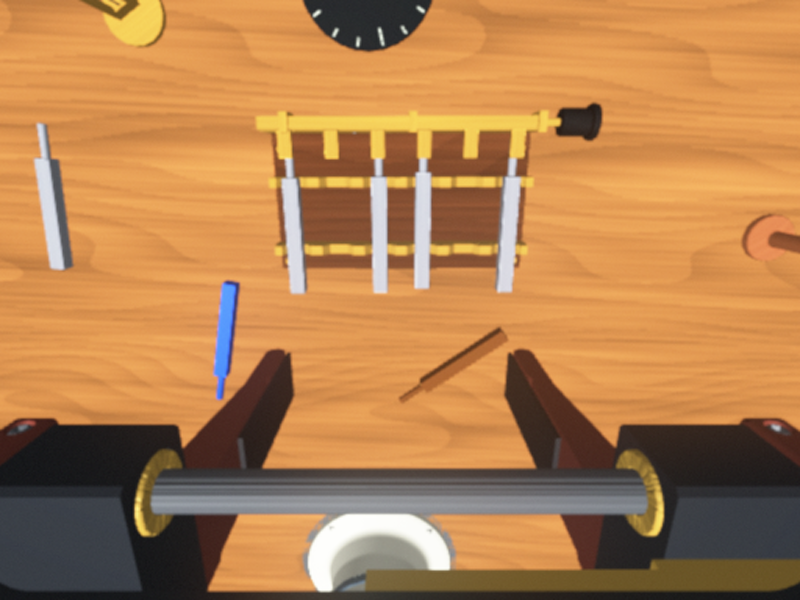

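```bash
python3 - <<'E'
from h import *
d=pickle.load(open('w1.pkl','rb'));P=cloud(d);f=d["frame"].astype(int)
hsv=cv2.cvtColor(d["frame"],cv2.COLOR_BGR2HSV)
m0=(abs(P[...,0]-.55)<.13)&(abs(P[...,1])<.25)
print("bench z",np.nanmedian(P[...,2][(abs(P[...,0]-.45)<.02)&(abs(P[...,1])<.1)]))
gold=m0&(hsv[...,1]>130)&(hsv[...,2]>150)&(P[...,2]>.034)&(P[...,2]<.045)
def tf(p,P): c,s=np.cos(p[2]),np.sin(p[2]);q=P[:,:2]-p[:2];return np.c_[q@[c,s],q@[-s,c]]
p0=np.array([.53,-.005,.035])
G=P[gold];print(len(G))
for it in range(6):
    t=tf(p0,G)
    k=(abs(abs(t[:,0])-.036)<(.012 if it<3 else .007))
    r=least_squares(lambda q:(lambda t:abs(t[:,0])-.036)(tf([q[0],p0[1],q[1]],G[k])),[p0[0],p0[2]],loss='soft_l1',f_scale=.002).x
    p0[0],p0[2]=r
print(p0,k.sum())
gr=m0&(hsv[...,1]<60)&(hsv[...,2]>120)&(P[...,2]>.043)&(P[...,2]<.055)
n,lab=cv2.connectedComponents(gr.astype(np.uint8))
ys=[]
for i in range(1,n):
    if (lab==i).sum()<60: continue
    t=tf(p0,P[lab==i]);ln=np.polyfit(t[:,0],t[:,1],1)
    print((lab==i).sum(),t.min(0).round(4),t.max(0).round(4),np.polyval(ln,0).round(4),ln[0].round(4),np.median(P[lab==i][:,2]).round(4)); ys.append(np.polyval(ln,0))
ys=np.sort(ys); print("y shift",ys-np.array([-.115,-.023,.023,.115]) if len(ys)==4 else ys)
kn=(P[...,2]>.05)&(hsv[...,2]<60)&(abs(P[...,0]-.63)<.05)&(abs(P[...,1]+.18)<.05)
t=tf(p0,P[kn]);print("knob",t.min(0),t.max(0),t.mean(0),P[kn][:,2].max())
sp=(P[...,1]>.3)&(P[...,1]<.45)&(hsv[...,1]<60)&(P[...,2]>.004)&(abs(P[...,0]-.53)<.12)
Q=P[sp];print("spare",len(Q),Q.min(0),Q.max(0),cv2.fitLine((Q[:,:2]*1000).astype(np.float32),cv2.DIST_L2,0,.01,.01).ravel())
E
```

```text
bench z 0.0011577382774629686
1157
[ 0.52400095 -0.005       0.04154359] 1083
765 [-0.0817 -0.1295] [ 0.06   -0.1132] -0.1208 -0.0007 0.0479
744 [-0.0824  0.1   ] [0.0588 0.1165] 0.1081 0.0033 0.048
718 [-0.0804  0.009 ] [0.0587 0.0243] 0.0165 -0.0041 0.048
728 [-0.0767 -0.0373] [ 0.0586 -0.0215] -0.0292 0.0044 0.048
y shift [-0.00581673 -0.00615215 -0.00652212 -0.00693493]
knob [ 0.07862544 -0.19180054] [ 0.10814112 -0.15998236] [ 0.09315906 -0.17637428] 0.07346278223094015
spare 1093 [0.44482203 0.37069572 0.00402972] [0.6038615  0.39459809 0.0190586 ] [ 9.9886632e-01 -4.7603421e-02  5.1745862e+02  3.7975793e+02]
```

```bash
cat >> h.py <<'E'
T=np.array([.5243,-.0114]);PSI=.0415
c_,s_=np.cos(PSI),np.sin(PSI)
def W(x,y,z): return [T[0]+c_*x-s_*y,T[1]+s_*x+c_*y,z]
def snap(cam,name):
    d=get_image(cam);pickle.dump(d,open(name+'.pkl','wb'));cv2.imwrite(f'pics/{name}.png',cv2.resize(d["frame"],(800,600),interpolation=cv2.INTER_CUBIC));return d
def st(l=''):
    s=state();print(l,'t%.1f'%s["time"],'pos',s["ee_pos"].round(4),'gap %.4f'%s["finger_gap"],'ff %.1f'%s["finger_force"],'F',s["ft_force"].round(1));return s
E
python3 - <<'E'
from h import *
q=quat(PSI+np.pi/2)
move_to(W(.0932,-.164,.20),q)
move_l(W(.0932,-.164,.044),.15)
st('down');close();hold(.2);st('closed')
for y in(-.170,-.176,-.182,-.188,-.1885): move_l(W(.0932,y,.044),.04);st(y)
hold(.3);st()
gripper_open();move_l(W(.0932,-.188,.2),.2);st()
move_to([0.50,-0.01,0.36],quat(0.04));hold(.2);snap("wrist","w2")
d=pickle.load(open('w2.pkl','rb'));P=cloud(d);hsv=cv2.cvtColor(d["frame"],cv2.COLOR_BGR2HSV)
kn=(P[...,2]>.05)&(hsv[...,2]<60)&(abs(P[...,0]-.63)<.05)&(abs(P[...,1]+.2)<.06)
q=P[kn][:,:2]-T;print("knob tray y",(q@[-s_,c_]).min(),(q@[-s_,c_]).max(),(q@[c_,s_]).mean())
E
```

```text
down t5.7 pos [ 0.625  -0.1716  0.0455] gap 0.0875 ff 0.0 F [-0.  -0.4  0.7]
closed t6.9 pos [ 0.6245 -0.1714  0.044 ] gap 0.0255 ff 30.0 F [ 2.4 -0.  -1.9]
-0.17 t7.2 pos [ 0.6247 -0.1762  0.044 ] gap 0.0255 ff 30.0 F [ 1.8  3.8 -1. ]
-0.176 t7.5 pos [ 0.625  -0.1838  0.044 ] gap 0.0255 ff 30.0 F [ 3.4 -0.4 -1.4]
-0.182 t7.8 pos [ 0.6253 -0.1917  0.044 ] gap 0.0251 ff 30.0 F [ 5.3 -5.6 -4.4]
-0.188 t8.1 pos [ 0.6254 -0.1945  0.0439] gap 0.0248 ff 30.0 F [ 3.1  4.4 -1. ]
-0.1885 t8.3 pos [ 0.6254 -0.1945  0.044 ] gap 0.0251 ff 30.0 F [ 3.1  5.7 -1.1]
 t8.6 pos [ 0.6254 -0.1945  0.0439] gap 0.0253 ff 30.0 F [ 3.5  5.4 -0.6]
 t10.6 pos [ 0.6248 -0.1952  0.1982] gap 0.0880 ff 0.0 F [ 0.1 -0.  -0.5]
knob tray y -0.208615257802319 -0.17652138683235508 0.09314067226394314
```

```bash
cat >> h.py <<'E'
ZG=.030; ZL=.078
def gap(): return state()["finger_gap"]
def pick(y,gx=-.010,z=ZG,yaw=0):
    move_to(W(gx,y,.14),quat(PSI+yaw)); move_l(W(gx,y,z),.15); close(); hold(.1); st('pick')
    move_l(W(gx,y,ZL),.1); st('lift')
def place(y,x,z,yaw):
    move_to(W(x,y,ZL),quat(PSI+yaw)); st('turned'); move_l(W(x,y,z+.004),.12); move_l(W(x,y,z),.03); hold(.1); st('low')
    gripper_open(); move_l(W(x,y,.14),.2); st('up')
E
python3 - <<'E'
from h import *
pick(-.1147); place(-.1150,.010,ZG+.0005,np.pi)
pick(.1147); place(.1150,.009,ZG+.0005,np.pi)
move_to([0.50,-0.01,0.36],quat(0.04));hold(.2);snap("wrist","w3")
E
```

```text
pick t15.5 pos [ 0.519  -0.1265  0.0299] gap 0.0157 ff 30.0 F [ 0.1 -0.6 -0.3]
lift t16.2 pos [ 0.5189 -0.1264  0.0777] gap 0.0154 ff 30.0 F [ 0.5  0.4 -2.5]
turned t18.8 pos [ 0.539  -0.1259  0.0779] gap 0.0158 ff 30.0 F [ 0.2  0.5 -2.3]
low t19.7 pos [ 0.5393 -0.126   0.031 ] gap 0.0159 ff 30.0 F [-0.7  0.1 -2.2]
up t21.6 pos [ 0.5387 -0.1258  0.1388] gap 0.0878 ff 0.0 F [-0.3  0.4 -1. ]
pick t26.7 pos [0.5096 0.1028 0.03  ] gap 0.0159 ff 30.0 F [-0.   0.7 -0.4]
lift t27.3 pos [0.5094 0.1027 0.0776] gap 0.0156 ff 30.0 F [ 0.6  0.1 -2.9]
turned t29.9 pos [0.5285 0.1039 0.0779] gap 0.0160 ff 30.0 F [ 1.1  0.7 -2.4]
low t30.8 pos [0.5288 0.1039 0.031 ] gap 0.0157 ff 30.0 F [ 0.7  0.9 -3.1]
up t32.7 pos [0.5281 0.1038 0.1388] gap 0.0878 ff 0.0 F [0.5 0.8 0.3]
```

View pics/w3.png

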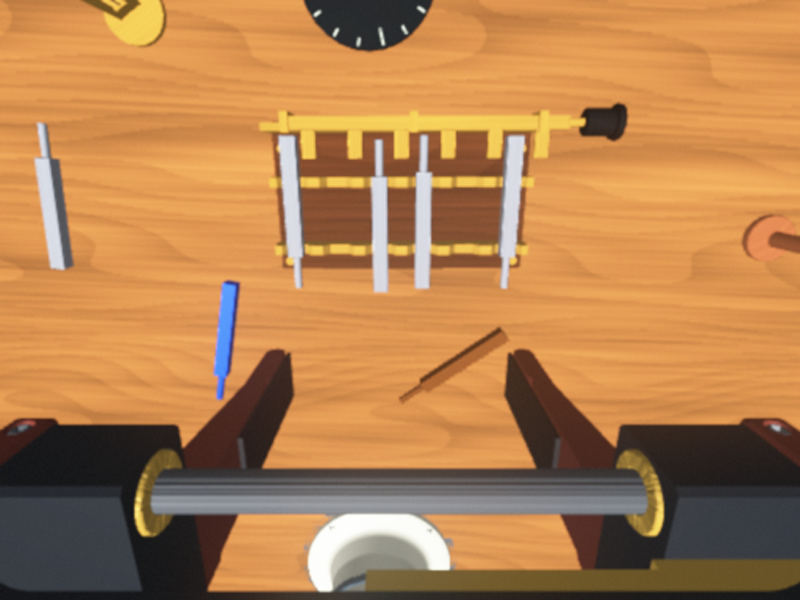

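```bash
python3 - <<'E'
from h import *
y0,gx=.0229,-.010; D=.0232
move_to(W(gx,y0+D,.14),quat(PSI)); move_l(W(gx,y0+D,.06),.15); move_l(W(gx,y0+D,ZG),.08); st('in')
close(); st('closed')
if gap()>.02:
    for k in np.linspace(.8,0,5): move_l(W(gx,y0+D*k,ZG),.06); st(k)
hold(.2);st();snap("wrist","w4")
E
```

```text
in t37.6 pos [0.512  0.0343 0.0294] gap 0.0879 ff 0.0 F [-0.2  0.   0.6]
closed t38.7 pos [0.5136 0.0171 0.0336] gap 0.0181 ff 30.0 F [ -6.4 -58.3  15.2]
 t38.9 pos [0.5136 0.0171 0.0336] gap 0.0184 ff 30.0 F [ -6.1 -57.3  15.7]
```

View pics/w4.png

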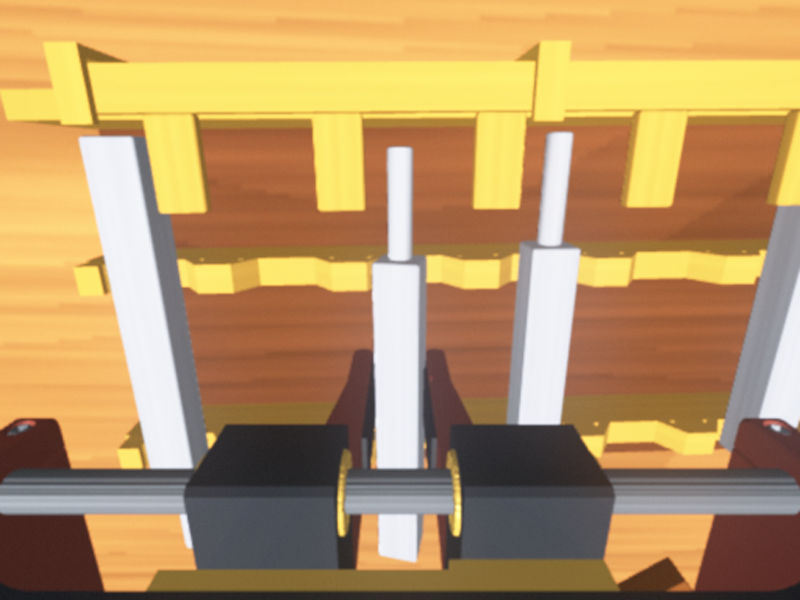

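```bash
python3 - <<'E'
from h import *
gx=-.010
for y in(.040,.034,.029): move_l(W(gx,y,.0335),.04); st(y)
move_l(W(gx,.026,.06),.06); hold(.1); st()
move_l(W(gx,.023,ZL),.06); hold(.2); st(); snap("wrist","w5"); snap("side","s5")
d=pickle.load(open('s5.pkl','rb'))["frame"][130:250,190:320];cv2.imwrite('pics/s5c.png',cv2.resize(d,(650,600),interpolation=cv2.INTER_CUBIC))
E
```

```text
0.04 t39.3 pos [0.5136 0.0178 0.0353] gap 0.0174 ff 30.0 F [ -3.6 -35.    6.9]
0.034 t39.6 pos [0.5136 0.0172 0.0352] gap 0.0173 ff 30.0 F [ -3.1 -17.5   6.1]
0.029 t39.9 pos [0.5134 0.0158 0.0338] gap 0.0171 ff 30.0 F [ 0.1 -7.7  1.8]
 t40.5 pos [0.5129 0.0143 0.0596] gap 0.0176 ff 30.0 F [-0.4 -1.2 -2.4]
 t41.2 pos [0.5131 0.0112 0.0776] gap 0.0172 ff 30.0 F [-0.2 -0.1 -2.1]
```

View pics/w5.png

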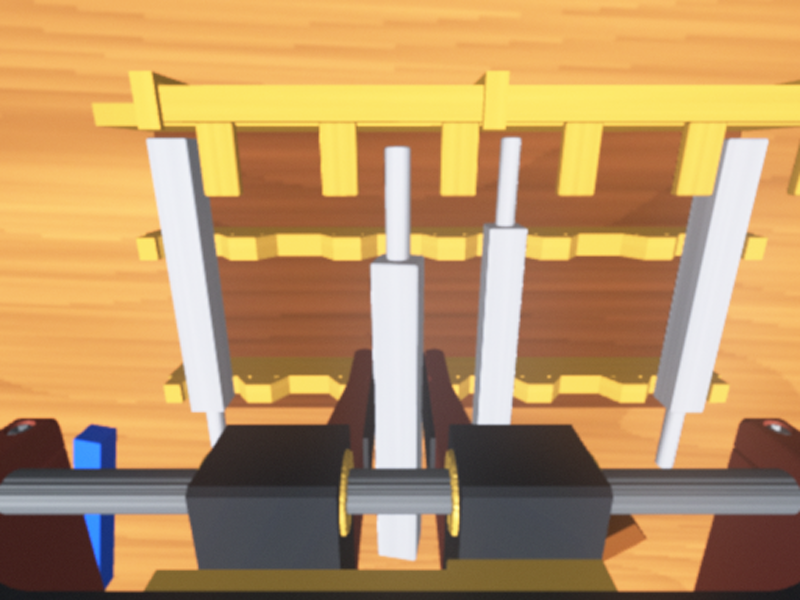

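```bash
python3 - <<'E'
from h import *
q=quat(PSI+np.pi)
move_l([.53,.12,.10],.25); move_to([.55,.245,.09],q); st('turned')
move_l([.55,.245,.013],.12); move_l([.55,.245,.0095],.02); st('low')
gripper_open(); move_l([.55,.245,.12],.25); st()
pick(-.0228); place(-.0230,.014,ZG+.0005,np.pi)
move_to([0.46,0.12,0.36],quat(0.04));hold(.2);snap("wrist","w6")
E
```

```text
turned t44.4 pos [0.55   0.2447 0.09  ] gap 0.0174 ff 30.0 F [ 0.1  0.2 -2. ]
low t45.5 pos [0.5501 0.245  0.0098] gap 0.0173 ff 30.0 F [-0.2  1.  -1.5]
 t47.2 pos [0.5498 0.2449 0.1192] gap 0.0878 ff 0.0 F [-0.6  0.6 -0.2]
pick t51.6 pos [ 0.5152 -0.0346  0.03  ] gap 0.0157 ff 30.0 F [ 0.6 -0.5 -0.5]
lift t52.2 pos [ 0.515  -0.0346  0.0776] gap 0.0158 ff 30.0 F [ 0.3 -0.4 -3.3]
turned t54.9 pos [ 0.5392 -0.0338  0.0779] gap 0.0155 ff 30.0 F [ 0.1  0.  -2.9]
low t55.8 pos [ 0.5395 -0.0338  0.031 ] gap 0.0160 ff 30.0 F [-0.1 -0.2 -3.3]
up t57.6 pos [ 0.5388 -0.0338  0.1388] gap 0.0878 ff 0.0 F [-0.2 -0.4  0.2]
```

View pics/w6.png

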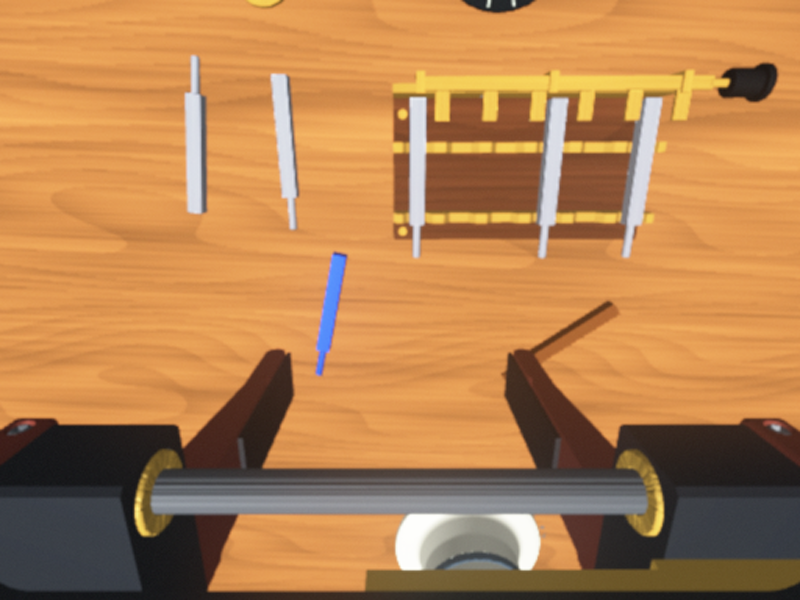

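```bash
cat >> h.py <<'E'
def bench_mag(d,lo,hi):
    "grey bar within world box: centre, direction (to neck), COM point"
    P=cloud(d);hsv=cv2.cvtColor(d["frame"],cv2.COLOR_BGR2HSV)
    m=(hsv[...,1]<60)&(hsv[...,2]>120)&(P[...,2]>.011)&(P[...,2]<.022)
    m&=(P[...,:2]>lo).all(-1)&(P[...,:2]<hi).all(-1)
    Q=P[m][:,:2].astype(np.float32)
    n=(cv2.fitLine((Q*1000),cv2.DIST_L2,0,.01,.01).ravel()) # square top dominates
    u=n[:2];c=n[2:]/1000;t=(Q-c)@u; w=(Q-c)@[-u[1],u[0]]
    print('n',len(Q),'c',c,'u',u,'t',np.percentile(t,[0.5,99.5]).round(4),'w',np.percentile(w,[1,99]).round(4))
    return c,u,np.percentile(t,[.5,99.5])
E
python3 - <<'E'
from h import *
d=pickle.load(open('w6.pkl','rb'))
bench_mag(d,[.42,.30],[.68,.45]); bench_mag(d,[.42,.19],[.68,.30])
P=cloud(d);hsv=cv2.cvtColor(d["frame"],cv2.COLOR_BGR2HSV)
gr=(hsv[...,1]<60)&(hsv[...,2]>120)&(P[...,2]>.042)&(P[...,2]<.056)
n,lab=cv2.connectedComponents(gr.astype(np.uint8))
for i in range(1,n):
    Q=P[lab==i]
    if len(Q)<60: continue
    q=Q[:,:2]-T;t=np.c_[q@[c_,s_],q@[-s_,c_]];print(len(Q),t.min(0).round(4),t.max(0).round(4),Q[:,2].mean().round(4))
E
```

```text
n 798 c [0.5476128  0.34388822] u [ 0.99650097 -0.08358107] t [-0.0705  0.0855] w [-0.0077  0.0081]
n 814 c [0.55604565 0.2463499 ] u [0.9984564 0.0555411] t [-0.0915  0.0641] w [-0.0077  0.0079]
872 [-0.0771  0.1071] [0.0808 0.1229] 0.0477
962 [-0.0772 -0.0308] [ 0.0809 -0.0145] 0.0473
995 [-0.0773 -0.1231] [ 0.0811 -0.1058] 0.0472
342 [-0.5204 -0.0301] [-0.456   0.0977] 0.0486
```

```bash
cat >> h.py <<'E'
def bench_to_groove(cx,cy,yaw,y,px,name):
    move_to([cx,cy,.10],quat(yaw)); move_l([cx,cy,.025],.15); move_l([cx,cy,.019],.04); hold(.1); close(); hold(.1); st('pick')
    move_l([cx,cy,.06],.1); st('lift'); move_l([cx,cy,.115],.15)
    move_to(W(px,y,.115),quat(PSI+np.pi)); st('over')
    move_l(W(px,y,.065),.12); move_l(W(px,y,.0568),.03); hold(.4); st('low')
    gripper_open(); hold(.1); st('open'); move_l(W(px,y,.14),.2); st('up')
    move_to([0.46,0.12,0.36],quat(0.04));hold(.2);snap("wrist",name)
E
python3 - <<'E'
from h import *
bench_to_groove(.554,.2462,.0556+np.pi,.069,.0143,'w7')
d=pickle.load(open('w7.pkl','rb'));bench_mag(d,[.42,.24],[.70,.47])
E
```

```text
pick t65.6 pos [0.554  0.2463 0.019 ] gap 0.0150 ff 30.0 F [-0.3 -0.1 -0.5]
lift t66.1 pos [0.554  0.2462 0.06  ] gap 0.0155 ff 30.0 F [ 0.2  0.1 -2.7]
over t67.4 pos [0.5356 0.0589 0.1144] gap 0.0153 ff 30.0 F [ 0.5  0.8 -2.1]
low t68.8 pos [0.5358 0.0581 0.0569] gap 0.0153 ff 30.0 F [-0.5 -0.8 -2.2]
open t70.1 pos [0.5357 0.0581 0.0568] gap 0.0878 ff 0.0 F [-0.1  0.9  0.5]
up t70.7 pos [0.5356 0.0581 0.1392] gap 0.0878 ff 0.0 F [ 0.4  0.4 -0.3]
n 795 c [0.5477601 0.3438797] u [ 0.99642944 -0.08442947] t [-0.0706  0.0857] w [-0.0076  0.0079]
```

View pics/w7.png

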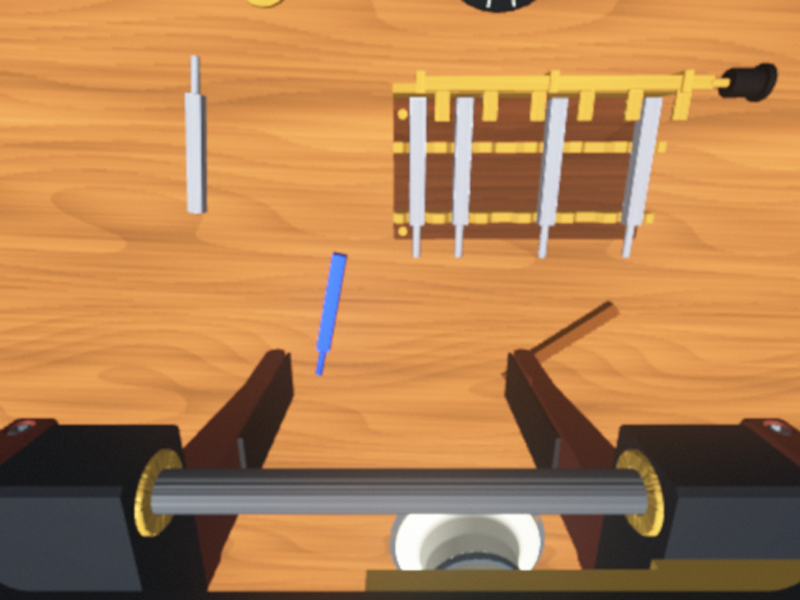

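```bash
python3 - <<'E'
from h import *
bench_to_groove(.5433,.3443,-.0845,-.069,.0143,'w8')
move_to([0.50,-0.01,0.36],quat(0.04));hold(.2);d=snap("wrist","w9")
P=cloud(d);hsv=cv2.cvtColor(d["frame"],cv2.COLOR_BGR2HSV)
gr=(hsv[...,1]<60)&(hsv[...,2]>120)&(P[...,2]>.042)&(P[...,2]<.06)
n,lab=cv2.connectedComponents(gr.astype(np.uint8))
for i in range(1,n):
    Q=P[lab==i]
    if len(Q)<60: continue
    q=Q[:,:2]-T;t=np.c_[q@[c_,s_],q@[-s_,c_]];a=t[:,0]<-.02;b=t[:,0]>.04;print(len(Q),t.min(0).round(4),t.max(0).round(4),Q[a,2].mean().round(4),Q[b,2].mean().round(4))
E
```

```text
pick t77.3 pos [0.5433 0.3444 0.0191] gap 0.0151 ff 30.0 F [-0.5  1.6 -0.3]
lift t77.8 pos [0.5434 0.3443 0.0601] gap 0.0153 ff 30.0 F [-0.1  0.6 -2.9]
over t81.7 pos [ 0.5415 -0.0796  0.115 ] gap 0.0161 ff 30.0 F [-0.2  0.2 -3.3]
low t83.0 pos [ 0.5415 -0.0798  0.0569] gap 0.0152 ff 30.0 F [-0.5 -0.6 -3.7]
open t84.3 pos [ 0.5414 -0.0797  0.0568] gap 0.0877 ff 0.0 F [ 0.5 -0.6  0. ]
up t84.9 pos [ 0.5413 -0.0797  0.1393] gap 0.0880 ff 0.0 F [ 0.3  0.5 -0.8]
831 [-0.0762  0.1065] [0.081  0.1232] 0.0466 0.0481
833 [-0.0759  0.0606] [0.0811 0.0767] 0.0467 0.048
825 [-0.0775 -0.031 ] [ 0.0797 -0.0152] 0.0465 0.048
842 [-0.0781 -0.077 ] [ 0.0798 -0.0609] 0.0465 0.0478
845 [-0.0779 -0.1231] [ 0.0799 -0.1067] 0.0465 0.0477
381 [-0.511  -0.0249] [-0.4561  0.0967] 0.0502 nan<stdin>:10: RuntimeWarning: Mean of empty slice.
  ret = ret.dtype.type(ret / rcount)
```

View pics/w9.png

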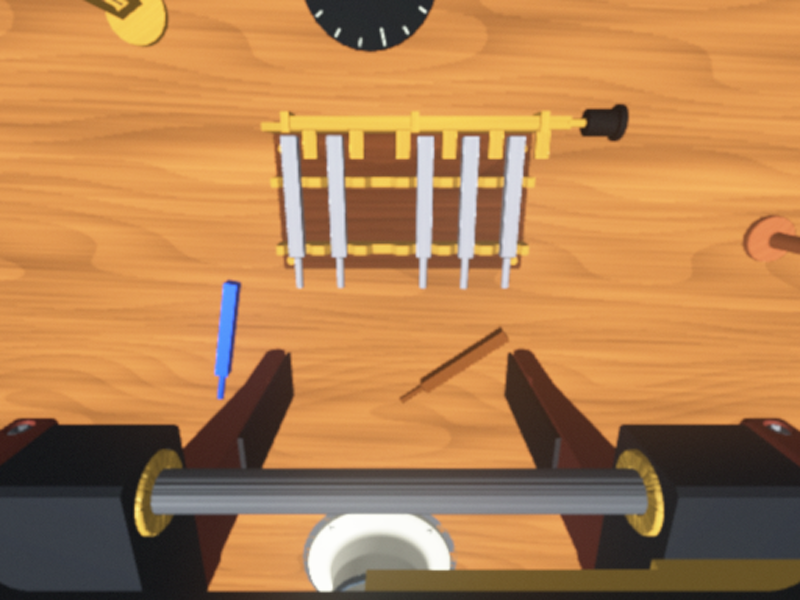

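```bash
python3 - <<'E'
from h import *
q=quat(PSI+np.pi/2)
move_to(W(.0932,-.187,.20),q); move_l(W(.0932,-.187,.044),.15); close();hold(.2);st('closed')
for y in(-.181,-.175,-.169,-.163,-.162): move_l(W(.0932,y,.044),.04);st(y)
hold(.3);st()
gripper_open();move_l(W(.0932,-.163,.2),.2);st()
move_to([0.50,-0.01,0.36],quat(0.04));hold(.3);d=snap("wrist","w10");snap("scene","s10")
P=cloud(d);hsv=cv2.cvtColor(d["frame"],cv2.COLOR_BGR2HSV)
kn=(P[...,2]>.05)&(hsv[...,2]<60)&(abs(P[...,0]-.63)<.05)&(abs(P[...,1]+.2)<.06)
q=P[kn][:,:2]-T;print("knob tray y",(q@[-s_,c_]).min(),(q@[-s_,c_]).max())
E
```

```text
closed t93.0 pos [ 0.6254 -0.1944  0.044 ] gap 0.0253 ff 30.0 F [ 3.4  0.6 -1.3]
-0.181 t93.2 pos [ 0.6252 -0.1894  0.044 ] gap 0.0252 ff 30.0 F [ 3.  -3.5 -2.4]
-0.175 t93.5 pos [ 0.6249 -0.182   0.044 ] gap 0.0252 ff 30.0 F [ 3.4  0.5 -1.8]
-0.169 t93.8 pos [ 0.6246 -0.1741  0.044 ] gap 0.0260 ff 30.0 F [ 3.4  6.3 -0.7]
-0.163 t94.2 pos [ 0.6245 -0.1713  0.044 ] gap 0.0255 ff 30.0 F [ 5.4 -2.8 -3. ]
-0.162 t94.4 pos [ 0.6245 -0.1712  0.044 ] gap 0.0256 ff 30.0 F [ 5.9 -7.2 -4.1]
 t94.7 pos [ 0.6245 -0.1712  0.044 ] gap 0.0256 ff 30.0 F [ 6.2 -6.1 -3.6]
 t96.7 pos [ 0.6237 -0.1703  0.1982] gap 0.0878 ff 0.0 F [-1.   0.6 -0.6]
knob tray y -0.1854777786173261 -0.15335866490505692
```

View pics/s10.png

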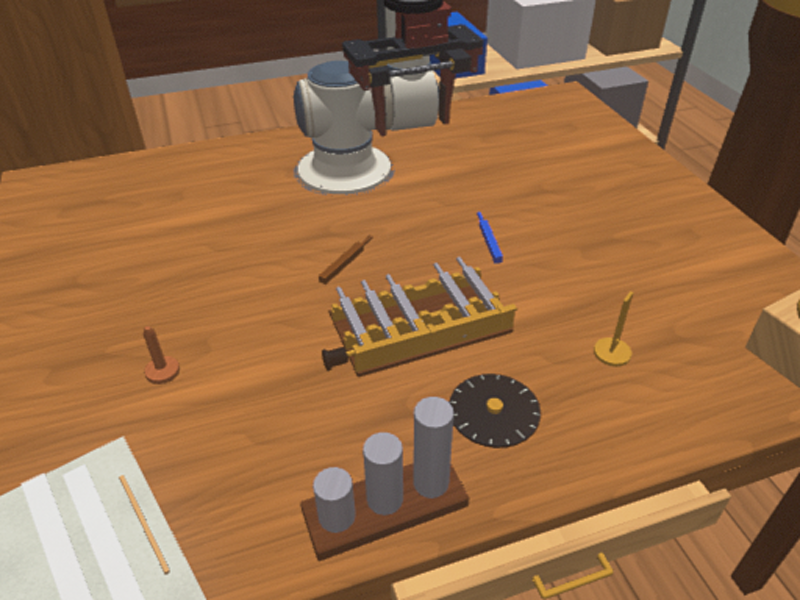

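View pics/w10.png

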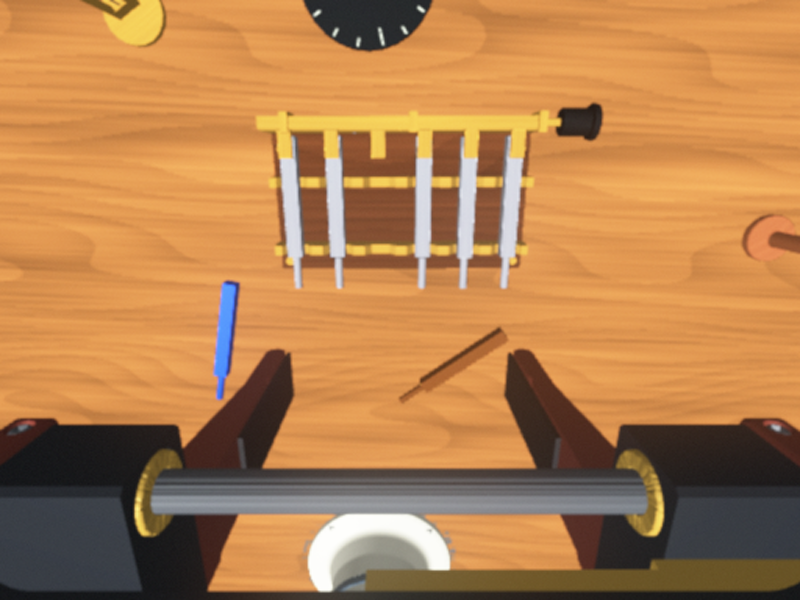

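The knob is back at its home position (outer face at tray y ≈ -185.5 mm, as at the start). All five magnets lie under the tabs with their necks at the open front, and the bystanders have not moved.

```bash
python3 -c "
from bench import *
print(job_done())"
```

```text
the job is handed in; nothing more can be done
None
```

The job is handed in, with no verdict returned: the four tray magnets were turned, the one spare was laid in a free groove, and all five lie necked end out and fully down, about 5 mm from the rear fence. The keeper was then pushed fully home and the other things on the bench were left where they stood; it took about 97 s of the 210 s.

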